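Close a watch movement into its two-part carrier and hold it shut

ROBOT

A 6-joint arm with a two-finger parallel gripper is mounted at the origin on the work surface. World frame = base frame: x ahead of the robot, y to its left, z up, the work surface at z = 0. Lengths are in m, angles in rad, forces in N, time in s.
With the tool pointing down it reaches from about 0.425 to 0.95 m from the base axis. Payload 3.5 kg.
Tool frame: the origin (TCP) lies between the finger pads; the fingertips stand 14 mm ahead of it and the grasp point (between the pads) lies 5 mm behind it; z points along the fingers, y is the line along which they close (so a half turn about z gives the same grasp; the last joint's range is limited). The gripper opens to 85 mm and grips with 20 to 120 N. Pads are 22 mm wide; open, the fingers measure 114 mm over their backs; the gripper's body (76 mm by 85 mm) begins 54 mm behind the grasp point. The pads swing forward as they close: fully open they stand 13 mm farther back than shut.
Start: joints at [-1.314, 0.286, 1.577, -0, 1.279, -0.15], TCP at [0.267, -0.62, 0.245] pointing down, gripper open.
Joint ranges: [-2.77, 2.77], [-0.9, 2.22], [0.21, 2.48], [-1.53, 4.67], [0.24, 2.81], [-2.84, 2.84]. Speed limits (rad/s): [2.79, 2.79, 3.14, 3.14, 3.14, 3.14].

INTERFACE

Orientations are given as a unit quaternion [x, y, z, w].
In Python, from plant import * gives the robot as it stands.
- The arm moves only by the tool step_arm, never from a script. Its argument "commands" is a list of rows, each an object of numbers: "gripper": the gripper's target within -1 to 1 (shut at 1, half-way at 0, fully open at -1); "x", "y", "z": the shift along the tool's x, y, z in mm; "spin": the turn about the tool's z in degrees. A call has exactly 10 rows; each row shifts and turns the commanded pose from where the row before left it, along the tool's axes as they then stand; what a row does not reach is not made up. A row lasts 1/10 s, in which the tool goes at most 50 mm and 8.59 degrees, less where a joint would pass 70% of its speed; a pose out of reach is approached as far as the arm can. A call with a gripper value outside its range is refused whole. The fingers move at their own pace and stop on an object; "force" is the grip in N (left out, the last holds). Time passes only in rows, so rows that do not move let the fingers close, or fill a call up. It gives the time, the measured TCP pose, the force, the opening and the grip force at its end, in the units of the state.
- get_state(): the state, without advancing time (a new reading comes with each control period).
- read_camera(name): name is "scene" or "top"; returns a dict with "color" (420x560x3 uint8, red, green, blue), "z_map" (420x560 float32, m along the optical axis (not along the pixel's ray), 0 where there is no reading), "fx", "fy", "cx", "cy" (pixels), "eye" and "attitude" of the camera in the world. Camera axes: x right, y up, looking along -z (the intrinsics and any distortion apply to the point x, -y, -z); pixel columns grow to the right and rows downward; lengths in m; the calibration is good to about 2 mm. A picture is of the moment at which its call begins.
- sign_off(): hands the job in; it is judged then, once.
The state is a dict: "time": time; "qpos": joint angles; "dq": joint speeds; "joint_efforts": joint torques, N m; "eef_pos": TCP position; "tcp_rot": TCP orientation; "contact_force": force on the tool from outside, world axes, zero at the start; "wrist_torque": the same for the moment, N m; "opening": opening from 0.0 (shut) to 1.0 (fully open); "finger_force": force on a finger pad.
Only numpy, scipy, OpenCV 4.12 (cv2) and the standard library are available. Lean on these libraries where they do the work, as an engineer would, in place of code of your own. Each camera call takes 0.05 s, during which the arm holds its last target. There are 200 camera calls.

TASK

Take the round watch movement off its blue cushion and set it down flat in the seat of the fixed lower carrier half, letting go of it. Then fit the upper carrier half onto the two dowels, red end over red end, and press it fully down against its springs so that it closes flush at both ends. Finish while holding it pressed shut (it springs open if let go), and leave the screwdriver, loupe, parts box and tweezers where they are.

Things in the scene. Friction and masses are not known exactly. Their poses are not given: they have to be found in the camera images.
- lower: Lower carrier half, fixed, level: aluminium, 60 (x) x 130 (y) mm. Origin: centre of its underside, on the bench; z up, y along the dowel line to its red end (thick dowel). Channel floor 22 mm up, y -33 to 33, open at both x sides so that fingers closing along x fit. The end blocks (y 33 to 65 either side) rise to 42 mm: their tops are the joint faces. Dowels at y +-49 reach 62 mm.
- seat (a point): Centre of the seat for the movement, on the channel floor of the lower half, 22 mm above its underside; axes as lower. Four brass posts (8 mm thick, 10 mm tall) stand on the floor around it at x = +-13, y = +-22.5 mm, leaving about 2 mm of play round the movement.
- dowel_big (a point): Centre of the foot of the thick dowel (12 mm in diameter, 20 mm tall, straight for 13 mm and then tapered to 7 mm at the tip), on the joint face of the red end, 42 mm above the bench; axes as lower.
- dowel_small (a point): Centre of the foot of the thin dowel (8 mm in diameter, 20 mm tall, straight for 13 mm and then tapered to 3 mm at the tip), on the joint face of the other end, 42 mm above the bench; axes as lower.
- springs (a joint): How far the four brass spring pins (8 mm thick, at x +-21, y +-49 mm of the lower half, moving as one) are pressed in, m: 0 free, 5 mm proud of the joint faces; 0.005 flush. 6 to 7 N starts them, 11 to 12 N holds them flush, more than the upper half weighs: laid on, it rests 5 mm open. Flush, the joint faces are a hard stop; 15 to 25 N in all is ample.
- upper: Upper carrier half, loose, flat on the bench: aluminium plate 60 (x) x 130 (y) x 14 mm; black grip block amid its top, 20 mm wide (x), 40 long (y), from 14 to 46 mm above the underside. 0.15 to 0.31 kg. Origin: centre of the underside; z up, y to its red end (larger bore). It fits only red end over red end: its axes then agree with lower's.
- bore_big (a point): Centre of the 14 mm through bore in the upper half, at its underside, y = +49 mm from its origin, next to the red end; axes as upper. It goes over the thick dowel.
- bore_small (a point): Centre of the 10 mm through bore in the upper half, at its underside, y = -49 mm from its origin; axes as upper. It goes over the thin dowel.
- movement: Round watch movement, steel with a brass band and gears on top, 40 mm in diameter and 18 mm tall, about 0.06 to 0.13 kg, resting on the cushion. Origin: centre of its underside; z up. It may stand in the seat at any turn.
- cushion: Blue turned stand carrying the movement, fixed: 24 mm tall, foot 52 mm wide, neck and top 30 mm wide (upwards of 10 mm). Origin: centre of its underside. It stands on one side of the lower half and the upper half lies on the other; which side varies.
- screwdriver: Bystander: screwdriver, 130 mm long, lying on the mat. Leave alone.
- loupe: Bystander: black eye loupe, 36 mm wide, 28 mm tall. Origin: centre of its underside. Leave alone.
- partsbox: Bystander: clear parts box 60 x 50 x 17 mm. Origin: centre of its underside. Leave alone.
- tweezers: Bystander: steel tweezers, 130 mm long, 6 mm high, lying along their y. Leave alone.

How it is judged:
By the outcome, as a careful person would: the job done as asked, in the order asked, and still so for the second after the job is handed in, while the arm keeps its last pose, push and grip.
It also fails if it takes over 51 s, if anything falls off the work surface, if the arm or the gripper's body presses on something with over 40 N, if the wrist force passes 120 N, or if a joint passes its speed limit or range.

## Working session

There is one attempt and no reset: what is moved stays moved. The work goes in short steps, Python scripts to look and compute and a tool call to move; the robot and the scene stay as the last step left them, time stands still between calls to the robot, and variables do not carry over. Pictures are saved under pics/ and viewed, at most 10 in all, crops included, and the job is handed in when it is done.

Besides the shell and the picture viewer there is one more tool, called after "Request:" by a JSON object that holds its "fn" and its "kwargs". step_arm: Moves the arm, as the interface text tells. Its arguments: {"type":"object","properties":{"commands":{"type":"array"},"force":{"type":"number"}},"required":["commands"]}

```bash
mkdir -p pics
cat > h.py <<'E'
from plant import *
import numpy as np, cv2
from scipy.spatial.transform import Rotation as R
def cloud(c):
    v,u=np.mgrid[0:420,0:560]; z=c["z_map"]
    p=np.stack([(u-c["cx"])/c["fx"]*z,-(v-c["cy"])/c["fy"]*z,-z],-1)
    a=np.array(c["attitude"]); M=R.from_quat(a).as_matrix() if a.size==4 else a.reshape(3,3)
    return p@M.T+np.array(c["eye"])
E
python3 - <<'E'
from h import *
for n in("top","scene"):
    c=read_camera(n); np.savez(n+"0.npz",**c)
    print(n,c.keys(),c["fx"],c["cx"],c["cy"],c["eye"],c["attitude"])
    cv2.imwrite(f"pics/{n}0.png",cv2.resize(c["color"][...,::-1],(800,600)))
print(get_state())
E
```

```text
top dict_keys(['color', 'z_map', 'fx', 'fy', 'cx', 'cy', 'eye', 'attitude']) 539.3094632846963 277.9412364451119 202.77541763388507 [ 0.41269358 -0.01282432  1.453493  ] [ 0.04267635 -0.03434985 -0.70414351  0.70794119]
scene dict_keys(['color', 'z_map', 'fx', 'fy', 'cx', 'cy', 'eye', 'attitude']) 525.1909105487644 282.66121947474824 210.83994947050377 [1.25448474 0.5872099  0.66242842] [0.19582276 0.42789684 0.79875943 0.37488812]
{'time': 0.1, 'qpos': array([-1.31400581e+00,  2.87128673e-01,  1.57805788e+00, -2.26061611e-05,
        1.27862928e+00, -1.49977978e-01]), 'dq': array([-1.06386239e-03, -1.52615188e-05, -3.24199173e-03, -8.29914112e-04,
        2.27330755e-04,  1.09918210e-03]), 'joint_efforts': array([ 6.28293546e-04, -4.07295942e+01, -2.93699080e+01, -1.34514812e-04,
        3.40077560e-03,  1.07541598e-05]), 'eef_pos': array([ 0.26694589, -0.61933745,  0.24403631]), 'tcp_rot': array([ 9.79387356e-01,  2.01988048e-01, -7.01425745e-05, -1.10942553e-03]), 'contact_force': array([-0.15764603, -1.17254437, -0.42089903]), 'wrist_torque': array([-0.00015353, -0.02254083,  0.02296694]), 'finger_force': 0.0, 'opening': 0.9995620675143186}
```

View pics/top0.png

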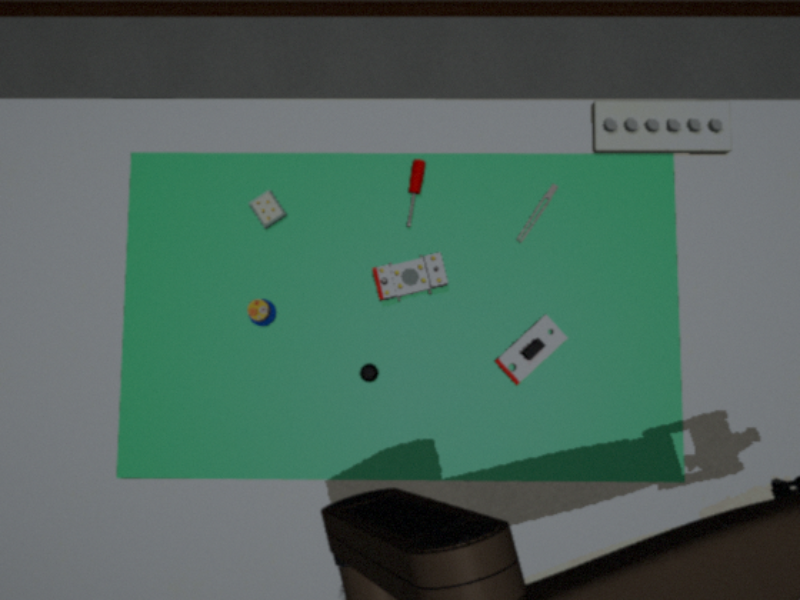

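View pics/scene0.png

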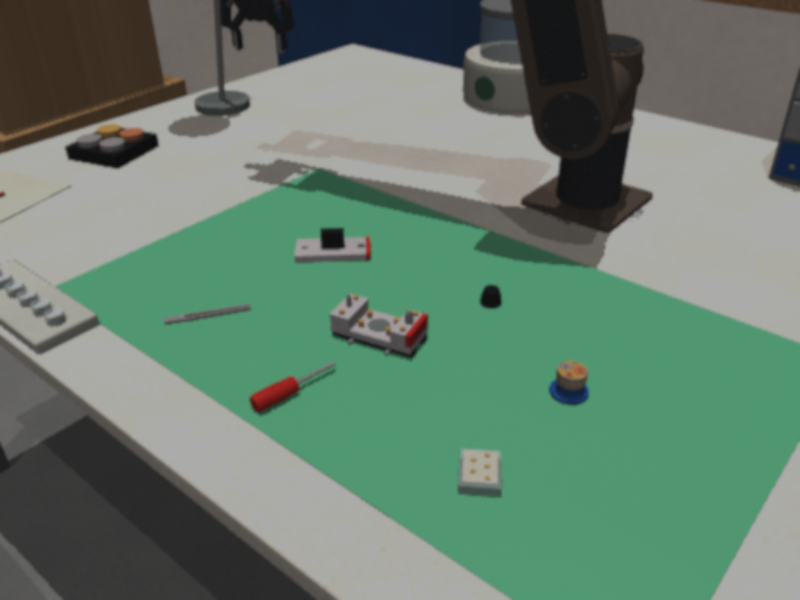

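The top view (800 px wide) shows the movement at (262,311), the lower half at (410,277) with its red end left, and the upper half at (532,349) with its red end at lower left. The loupe is at (369,372). The scene view agrees.

```bash
cat >> h.py <<'E'
def ray(c,uv,h):
    uv=np.atleast_2d(uv).astype(float)
    d=np.stack([(uv[:,0]-c["cx"])/c["fx"],-(uv[:,1]-c["cy"])/c["fy"],-np.ones(len(uv))],-1)@R.from_quat(c["attitude"]).as_matrix().T
    e=np.array(c["eye"]); return (e+d*((h-e[2])/d[:,2])[:,None])
def pix(c,p):
    q=(np.atleast_2d(p)-c["eye"])@R.from_quat(c["attitude"]).as_matrix()
    return np.stack([c["cx"]-c["fx"]*q[:,0]/q[:,2],c["cy"]+c["fy"]*q[:,1]/q[:,2]],-1)
def blobs(c,box,fn):
    u0,v0,u1,v1=box; hsv=cv2.cvtColor(c["color"],cv2.COLOR_RGB2HSV).astype(int)
    m=np.zeros((420,560),np.uint8); m[v0:v1,u0:u1]=fn(*np.moveaxis(hsv,-1,0))[v0:v1,u0:u1]
    n,l,s,ce=cv2.connectedComponentsWithStats(m); i=[k for k in range(1,n) if s[k,4]>5]
    return l,[(k,s[k,4],ce[k]) for k in i]
E
python3 - <<'E'
from h import *
t=dict(np.load("top0.npz")); s=dict(np.load("scene0.npz"))
crops=[t["color"][165:225,245:325],t["color"][210:275,335:405],t["color"][195:240,160:205],s["color"][195:255,220:310],s["color"][150:190,195:270],s["color"][240:290,375:420]]
cv2.imwrite("pics/crops.png",np.vstack([np.hstack([cv2.resize(x[...,::-1],(266,266),interpolation=cv2.INTER_CUBIC) for x in crops[i:i+3]]) for i in(0,3)]))
for n,c in(("top",t),("scene",s)):
    P=cloud(c); hsv=cv2.cvtColor(c["color"],cv2.COLOR_RGB2HSV).astype(int)
    ng=~((hsv[...,0]>55)&(hsv[...,0]<95)&(hsv[...,1]>80))
    for nm,ce,r,h in(("low",(.53,.0),.1,.042),("up",(.4,-.21),.1,.014),("mov",(.46,.25),.05,.042)):
        near=np.hypot(P[...,0]-ce[0],P[...,1]-ce[1])<r
        m=near&ng&(abs(P[...,2]-h)<.006); q=P[m]; 
        (a,b),wh,an=cv2.minAreaRect((q[:,:2]*1000).astype(np.float32)); print(n,nm,m.sum(),q.mean(0).round(4),np.percentile(q[:,2],[5,50,95]).round(4),"rect",round(a,1),round(b,1),np.round(wh,1),round(an,1))
    print(P[(hsv[...,0]>55)&(hsv[...,0]<95)&(hsv[...,1]>80)][:,2].mean())
    m=((hsv[...,0]<8)|(hsv[...,0]>172))&(hsv[...,1]>150)
    k,l,st,ce=cv2.connectedComponentsWithStats(m.astype(np.uint8))
    for i in range(1,k):
        if st[i,4]>8: print("red",ce[i].round(1),st[i,4],P[l==i].mean(0).round(3))
E
```

```text
top low 359 [ 0.5863 -0.0013  0.0421] [0.0371 0.0422 0.0464] rect 594.3 -16.6 [ 59.9 127.8] 13.5
top up 634 [ 0.4458 -0.2279  0.0144] [0.0099 0.0145 0.0187] rect 449.1 -232.7 [63.  98.1] 42.9<stdin>:11: RuntimeWarning: Mean of empty slice.
  ret = um.true_divide(
Traceback (most recent call last):
IndexError: index -1 is out of bounds for axis 0 with size 0
```

View pics/crops.png

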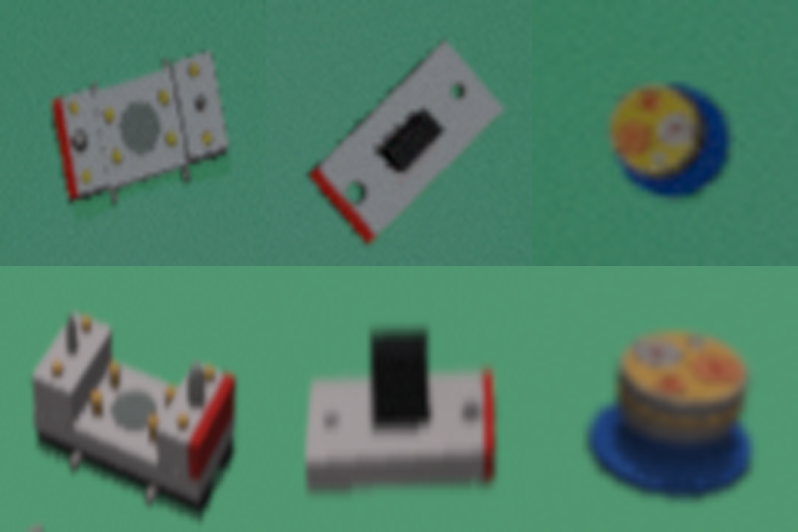

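```bash
cat > m.py <<'E'
from h import *
C={n:dict(np.load(n+"0.npz")) for n in("top","scene")}
def pr(*a): print(*[np.round(x,4) if not isinstance(x,str) else x for x in a])
nongreen=lambda h,s,v:~((h>55)&(h<95)&(s>80))
boxes={"top":dict(low=(245,165,325,225),up=(335,210,405,275),mov=(160,195,205,240)),"scene":dict(low=(220,195,310,255),up=(195,150,270,190),mov=(375,240,420,290))}
for n,c in C.items():
    P=cloud(c); b=boxes[n]
    l,bl=blobs(c,b["low"],lambda h,s,v:(h>10)&(h<32)&(s>70))
    for k,a,ce in bl: pr(n,"brass",a,ce,"z",np.median(P[l==k][:,2]),"@47",ray(c,ce,.047)[0,:2],"@32",ray(c,ce,.032)[0,:2])
    for nm,h in(("low",.042),("up",.014)):
        l,bl=blobs(c,b[nm],lambda h,s,v:((h<8)|(h>172))&(s>130))
        for k,a,ce in bl: pr(n,nm,"red",a,ce,ray(c,ce,h)[0,:2],P[l==k].mean(0))
    l,bl=blobs(c,b["mov"],lambda h,s,v:(((h<40)|(h>150))|((s<60)))&nongreen(h,s,v))
    for k,a,ce in bl:
        q=ray(c,np.argwhere(l==k)[:,::-1],.042)[:,:2]*1000
        pr(n,"mov",a,ray(c,ce,.042)[0,:2],P[l==k].mean(0),"rect",str(cv2.minAreaRect(q.astype(np.float32))))
    l,bl=blobs(c,b["mov"],lambda h,s,v:nongreen(h,s,v)|((h>100)&(h<130)&(s>150)))
    for k,a,ce in bl: pr(n,"foot+mov",a,ray(c,ce,.0)[0,:2])
    l,bl=blobs(c,b["up"],lambda h,s,v:v<50)
    for k,a,ce in bl: pr(n,"grip",a,ce,ray(c,ce,.046)[0,:2],P[l==k].mean(0))
    l,bl=blobs(c,b["up"],nongreen)
    for k,a,ce in bl:
        if a>300:
            q=ray(c,np.argwhere(l==k)[:,::-1],.014)[:,:2]*1000; pr(n,"uprect",str(cv2.minAreaRect(q.astype(np.float32))))
E
python3 m.py
```

```text
top brass 6 [303.  180.5] z 0.0424 @47 [ 0.6259 -0.0614] @32 [ 0.6282 -0.062 ]
top brass 7 [296.     195.7143] z 0.0306 @47 [ 0.5854 -0.0431] @32 [ 0.5873 -0.0434]
top low red 54 [264.0556 198.3519] [0.5787 0.041 ] [0.5787 0.041  0.0415]
top up red 58 [354.6379 259.9483] [ 0.4187 -0.1996] [ 0.4187 -0.1994  0.0152]
top mov 191 [0.5289 0.2598] [0.5285 0.2586 0.0475] rect ((529.32275390625, 259.9259948730469), (40.47294616699219, 38.63575744628906), 63.98138427734375)
top foot+mov 305 [0.5292 0.2628]
top grip 118 [372.3644 244.0169] [ 0.46   -0.2418] [ 0.46   -0.2419  0.0456]
top uprect ((459.9631042480469, -244.37518310546875), (62.285736083984375, 133.28131103515625), 42.61553955078125)
scene brass 6 [249.  207.5] z 0.0464 @47 [ 0.59   -0.0693] @32 [ 0.5738 -0.0853]
scene brass 6 [239.  217.5] z 0.0471 @47 [ 0.6306 -0.0597] @32 [ 0.6154 -0.0755]
scene brass 14 [258.0714 218.5714] z 0.0312 @47 [ 0.6085 -0.0266] @32 [ 0.5927 -0.0415]
scene brass 8 [290.125 218.875] z 0.0476 @47 [0.5675 0.0252] @32 [0.5508 0.0115]
scene brass 16 [251.8125 224.6875] z 0.0317 @47 [ 0.6327 -0.0218] @32 [ 0.6175 -0.0366]
scene brass 8 [277.125 223.125] z 0.033 @47 [0.596  0.0144] @32 [5.799e-01 4.000e-04]
scene brass 14 [271.2857 230.3571] z 0.0315 @47 [0.6224 0.0216] @32 [0.607  0.0078]
scene brass 6 [281.  229.5] z 0.0464 @47 [0.6079 0.0347] @32 [0.5921 0.0212]
scene low red 153 [290.8497 231.1242] [0.5944 0.049 ] [0.5929 0.048  0.0407]
scene up red 30 [257.4667 173.5   ] [ 0.4291 -0.1927] [ 0.4284 -0.1933  0.0136]
scene mov 365 [0.5422 0.2663] [0.5446 0.2674 0.0441] rect ((541.5126953125, 267.248046875), (57.460201263427734, 38.4710807800293), 30.33514404296875)
scene foot+mov 669 [0.5094 0.2511]
scene grip 185 [232.1676 166.8216] [ 0.4844 -0.2233] [ 0.4737 -0.2347  0.0374]
scene uprect ((460.54168701171875, -248.2521514892578), (110.45026397705078, 132.29238891601562), 42.06275177001953)
```

Request:
{"fn": "step_arm", "kwargs": {"commands": [{"x":38,"y":-29.4,"gripper":-1},{"x":38,"y":-29.4,"gripper":-1},{"x":38,"y":-29.4,"gripper":-1},{"x":38,"y":-29.4,"gripper":-1},{"x":38,"y":-29.4,"gripper":-1},{"x":38,"y":-29.4,"gripper":-1},{"x":38,"y":-29.4,"gripper":-1},{"x":38,"y":-29.4,"gripper":-1},{"x":38,"y":-29.4,"gripper":-1},{"x":38,"y":-29.4,"gripper":-1}], "force": 20}}

```text
invalid input
```

Request:
{"fn": "step_arm", "kwargs": {"commands": [{"x":20.9,"y":-41.1,"gripper":-1},{"x":20.9,"y":-41.1,"gripper":-1},{"x":20.9,"y":-41.1,"gripper":-1},{"x":20.9,"y":-41.1,"gripper":-1},{"x":20.9,"y":-41.1,"gripper":-1},{"x":20.9,"y":-41.1,"gripper":-1},{"x":20.9,"y":-41.1,"gripper":-1},{"x":20.9,"y":-41.1,"gripper":-1},{"x":20.9,"y":-41.1,"gripper":-1},{"x":20.9,"y":-41.1,"gripper":-1}]}}

```text
invalid input
```

```bash
cat >> h.py <<'E'
def st():
    s=get_state(); M=R.from_quat(s["tcp_rot"]).as_matrix(); p=np.array(s["eef_pos"])
    print("t",s["time"],"p",(p*1000).round(1),"phi",np.degrees(np.arctan2(M[1,0],M[0,0])).round(2),"tilt",np.degrees(np.arccos(-M[2,2])).round(2),"F",np.round(s["contact_force"],1),"T",np.round(s["wrist_torque"],2),"open",round(s["opening"],3),"ff",round(s["finger_force"],1),"q6",round(s["qpos"][5],2)); return s,M,p
def to(x,y,z):
    s,M,p=st(); print("tool shift mm",((np.array([x,y,z])-p)@M*1000).round(1))
E
python3 -c "
from h import *
to(.5293,.2599,.040)"
```

```text
t 0.1 p [ 266.9 -619.3  244. ] phi 23.31 tilt 0.13 F [-0.2 -1.2 -0.4] T [-0.   -0.02  0.02] open 1.0 ff 0.0 q6 -0.15
tool shift mm [ 588.8 -703.2  205.8]
```

Request:
{"fn": "step_arm", "kwargs": {"commands": [{"gripper":-1,"x":38,"y":-29.4,"z":0,"spin":0},{"gripper":-1,"x":38,"y":-29.4,"z":0,"spin":0},{"gripper":-1,"x":38,"y":-29.4,"z":0,"spin":0},{"gripper":-1,"x":38,"y":-29.4,"z":0,"spin":0},{"gripper":-1,"x":38,"y":-29.4,"z":0,"spin":0},{"gripper":-1,"x":38,"y":-29.4,"z":0,"spin":0},{"gripper":-1,"x":38,"y":-29.4,"z":0,"spin":0},{"gripper":-1,"x":38,"y":-29.4,"z":0,"spin":0},{"gripper":-1,"x":38,"y":-29.4,"z":0,"spin":0},{"gripper":-1,"x":38,"y":-29.4,"z":0,"spin":0}]}}

```text
time: 1.1
eef_pos: [0.5001, -0.1975, 0.245]
tcp_rot: [0.979, 0.202, -0.0, -0.0]
contact_force: [0.2, -0.7, -0.0]
opening: 1.0
finger_force: 0.0
```

Request:
{"fn": "step_arm", "kwargs": {"commands": [{"gripper":-1,"x":21,"y":-41,"z":0,"spin":0},{"gripper":-1,"x":21,"y":-41,"z":0,"spin":0},{"gripper":-1,"x":21,"y":-41,"z":0,"spin":0},{"gripper":-1,"x":21,"y":-41,"z":0,"spin":0},{"gripper":-1,"x":21,"y":-41,"z":0,"spin":0},{"gripper":-1,"x":21,"y":-41,"z":0,"spin":0},{"gripper":-1,"x":21,"y":-41,"z":0,"spin":0},{"gripper":-1,"x":21,"y":-41,"z":0,"spin":0},{"gripper":-1,"x":21,"y":-41,"z":0,"spin":0},{"gripper":-1,"x":21,"y":-41,"z":0,"spin":0}]}}

```text
time: 2.1
eef_pos: [0.5299, 0.262, 0.2448]
tcp_rot: [0.979, 0.202, -0.0, 0.0]
contact_force: [0.7, -0.1, 0.8]
opening: 0.995
finger_force: 0.0
```

```bash
python3 -c "
from h import *
to(.5293,.2599,.040)"
```

```text
t 2.1 p [529.9 262.  244.8] phi 23.32 tilt 0.04 F [ 0.7 -0.1  0.8] T [0.   0.03 0.01] open 0.995 ff 0.0 q6 1.45
tool shift mm [ -1.2   1.7 204.8]
```

Request:
{"fn": "step_arm", "kwargs": {"commands": [{"gripper":-1,"x":-1.2,"y":1.7,"z":45,"spin":0},{"gripper":-1,"x":0,"y":0,"z":50,"spin":5},{"gripper":-0.4,"x":0,"y":0,"z":50,"spin":5},{"gripper":-0.4,"x":0,"y":0,"z":35,"spin":0},{"gripper":-0.4,"x":0,"y":0,"z":25,"spin":0},{"gripper":1,"x":0,"y":0,"z":0,"spin":0},{"gripper":1,"x":0,"y":0,"z":0,"spin":0},{"gripper":1,"x":0,"y":0,"z":0,"spin":0},{"gripper":1,"x":0,"y":0,"z":0,"spin":0},{"gripper":1,"x":0,"y":0,"z":0,"spin":0}], "force": 20}}

```text
time: 3.1
eef_pos: [0.5309, 0.2583, 0.042]
tcp_rot: [0.993, 0.116, 0.001, -0.0]
contact_force: [-0.2, -0.4, -1.4]
opening: 0.456
finger_force: 22.3
```

```bash
python3 -c "
from h import *
st()"
```

```text
t 3.1 p [530.9 258.3  42. ] phi 13.31 tilt 0.16 F [-0.2 -0.4 -1.4] T [-0.    0.   -0.05] open 0.456 ff 22.3 q6 1.62
```

Request:
{"fn": "step_arm", "kwargs": {"commands": [{"gripper":-0.5,"x":0,"y":0,"z":0,"spin":0},{"gripper":-0.5,"x":0,"y":0,"z":0,"spin":0},{"gripper":-0.5,"x":0,"y":0,"z":0,"spin":-8.5},{"gripper":-0.5,"x":0,"y":0,"z":0,"spin":-8.5},{"gripper":-0.5,"x":0,"y":0,"z":0,"spin":-8.5},{"gripper":-0.5,"x":0,"y":0,"z":0,"spin":-8.5},{"gripper":-0.5,"x":0,"y":0,"z":0,"spin":-8.5},{"gripper":-0.5,"x":0,"y":0,"z":0,"spin":-8.5},{"gripper":-0.5,"x":0,"y":0,"z":0,"spin":-8.5},{"gripper":-0.5,"x":0,"y":0,"z":0,"spin":-8.5}]}}

```text
time: 4.1
eef_pos: [0.5302, 0.2581, 0.0406]
tcp_rot: [0.757, 0.654, 0.0, 0.0]
contact_force: [1.4, -0.8, 0.3]
opening: 0.752
finger_force: 0.0
```

Request:
{"fn": "step_arm", "kwargs": {"commands": [{"gripper":-0.5,"x":0,"y":0,"z":0,"spin":-8.5},{"gripper":-0.5,"x":0,"y":0,"z":0,"spin":-8.5},{"gripper":-0.5,"x":0,"y":0,"z":-1,"spin":-5},{"gripper":1,"x":0,"y":0,"z":0,"spin":0},{"gripper":1,"x":0,"y":0,"z":0,"spin":0},{"gripper":1,"x":0,"y":0,"z":0,"spin":0},{"gripper":1,"x":0,"y":0,"z":0,"spin":0},{"gripper":1,"x":0,"y":0,"z":0,"spin":0},{"gripper":1,"x":0,"y":0,"z":-20,"spin":0},{"gripper":1,"x":0,"y":0,"z":-40,"spin":0}], "force": 30}}

```text
time: 5.1
eef_pos: [0.5261, 0.2568, 0.0969]
tcp_rot: [0.621, 0.784, -0.005, -0.003]
contact_force: [0.8, 0.3, -0.9]
opening: 0.455
finger_force: 30.5
```

```bash
cat > m2.py <<'E'
from h import *
st()
c=dict(np.load("top0.npz")); P=cloud(c)
for n,box in(("top",(245,165,325,225)),("scene",(220,195,310,255))):
    c=dict(np.load(n+"0.npz")); P=cloud(c); Y=np.array([-np.sin(np.radians(13.45)),np.cos(np.radians(13.45))]); X=np.array([Y[1],-Y[0]])
    # seat disc: dark grey, low saturation, within 25 mm of centre, on floor
    pf=P[...,:2]-np.array([.597,-.017]); a=pf@X; b=pf@Y; hsv=cv2.cvtColor(c["color"],cv2.COLOR_RGB2HSV).astype(int)
    fl=(abs(a)<.028)&(abs(b)<.030)&(abs(P[...,2]-.022)<.008)
    v=hsv[...,2]; th=cv2.threshold(v[fl].astype(np.uint8),0,255,cv2.THRESH_OTSU)[0]; print(n,"otsu",th,np.percentile(v[fl],[5,50,95]))
    m=(fl&(v<th)&(hsv[...,1]<90)).astype(np.uint8); k,l,s,ce=cv2.connectedComponentsWithStats(m)
    i=1+np.argmax(s[1:,4]); print(s[i],ce[i],"seat",ray(c,ce[i],.022)[0,:2].round(4))
    ng=~((hsv[...,0]>55)&(hsv[...,0]<95)&(hsv[...,1]>80))&(np.hypot(a,b)<.09)
    t=ng&(abs(P[...,2]-.044)<.005); q=ray(c,np.argwhere(t)[:,::-1],.042)[:,:2]
    w=(q-np.array([.597,-.017])); A=w@X*1000;B=w@Y*1000
    for s_ in(1,-1):
        e=B*s_>33; print("end",s_,e.sum(),"A 2/98%",np.percentile(A[e],[2,98]).round(1),"B",np.percentile(B[e],[2,98]).round(1))
E
python3 m2.py
```

```text
t 5.1 p [526.1 256.8  96.9] phi 103.28 tilt 0.65 F [ 0.8  0.3 -0.9] T [-0.03 -0.04 -0.  ] open 0.455 ff 30.5 q6 0.05
top otsu 107.0 [ 83.95 125.   130.  ]
[281 188  12  12 111] [286.63063063 193.20720721] seat [ 0.5951 -0.0186]
end 1 211 A 2/98% [-31.6  26.3] B [34.  64.5]
end -1 206 A 2/98% [-30.6  26.6] B [-64.4 -33.6]
scene otsu 128.0 [ 97. 140. 163.]
[258 223  15  13 110] [265.23636364 227.60909091] seat [ 0.5974 -0.0176]
end 1 251 A 2/98% [-30.5  31.5] B [34.  64.2]
end -1 257 A 2/98% [-29.6  32.1] B [-67.5 -33.8]
```

Request:
{"fn": "step_arm", "kwargs": {"commands": [{"gripper":1,"x":0,"y":0,"z":-20,"spin":0},{"gripper":1,"x":-30,"y":0.5,"z":0,"spin":0},{"gripper":1,"x":-32,"y":0.5,"z":0,"spin":0},{"gripper":1,"x":-32,"y":0.5,"z":0,"spin":0},{"gripper":1,"x":-32,"y":0.5,"z":0,"spin":0},{"gripper":1,"x":-32,"y":0.5,"z":0,"spin":0},{"gripper":1,"x":-32,"y":0.5,"z":0,"spin":0},{"gripper":1,"x":-32,"y":0.5,"z":0,"spin":0},{"gripper":1,"x":-32,"y":0.5,"z":0,"spin":0},{"gripper":1,"x":-30,"y":0.5,"z":0,"spin":0}]}}

```text
time: 6.1
eef_pos: [0.5989, -0.0185, 0.12]
tcp_rot: [0.621, 0.784, -0.001, -0.001]
contact_force: [-0.2, 0.4, -0.4]
opening: 0.454
finger_force: 30.5
```

```bash
python3 -c "
from h import *
to(.5962,-.018,.060)
c=read_camera('scene'); np.savez('scene1.npz',**c)
cv2.imwrite('pics/s1.png',cv2.resize(c['color'][150:260,200:330,::-1],(780,600),interpolation=cv2.INTER_CUBIC))"
```

```text
t 6.1 p [598.9 -18.5 120. ] phi 103.27 tilt 0.16 F [-0.2  0.4 -0.4] T [-0.06  0.02  0.02] open 0.454 ff 30.5 q6 -0.43
tool shift mm [ 1.  -2.3 60. ]
```

View pics/s1.png

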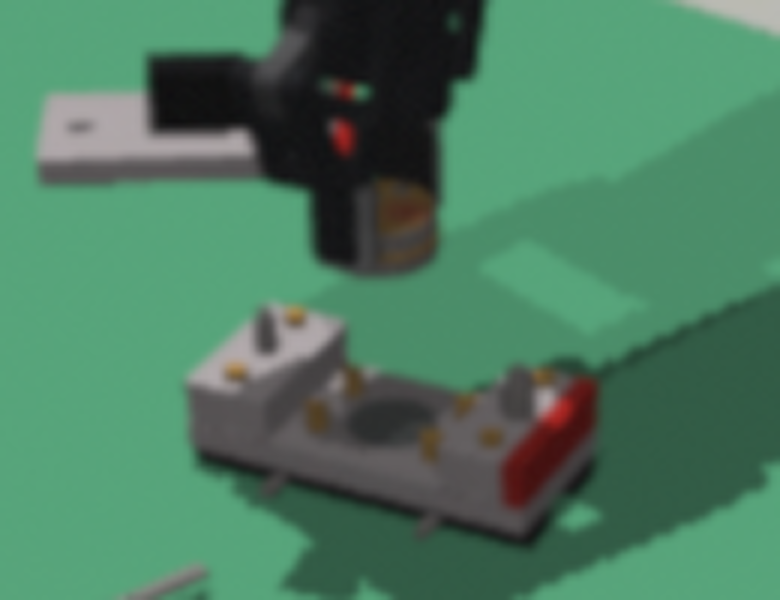

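The movement is held level over the lower half, at (375,230) in this crop, with the seat below it at (390,420).

Request:
{"fn": "step_arm", "kwargs": {"commands": [{"gripper":1,"x":1,"y":-2.3,"z":20,"spin":0},{"gripper":1,"x":0,"y":0,"z":25,"spin":0},{"gripper":1,"x":0,"y":0,"z":15,"spin":0},{"gripper":1,"x":0,"y":0,"z":8,"spin":0},{"gripper":1,"x":0,"y":0,"z":2,"spin":0},{"gripper":1,"x":0,"y":0,"z":2,"spin":0},{"gripper":1,"x":0,"y":0,"z":2,"spin":0},{"gripper":1,"x":0,"y":0,"z":0,"spin":0},{"gripper":1,"x":0,"y":0,"z":0,"spin":0},{"gripper":1,"x":0,"y":0,"z":0,"spin":0}]}}

```text
time: 7.15
eef_pos: [0.5976, -0.0169, 0.0479]
tcp_rot: [0.62, 0.784, 0.0, 0.001]
contact_force: [0.1, 0.2, -0.8]
opening: 0.456
finger_force: 30.5
```

```bash
python3 -c "
from h import *
to(.5962,-.018,.039)"
```

```text
t 7.15 p [597.6 -16.9  47.9] phi 103.31 tilt 0.06 F [ 0.1  0.2 -0.8] T [-0.11  0.   -0.06] open 0.456 ff 30.5 q6 -0.43
tool shift mm [-0.7 -1.7  8.9]
```

Request:
{"fn": "step_arm", "kwargs": {"commands": [{"gripper":1,"x":-0.3,"y":-0.8,"z":1,"spin":0},{"gripper":1,"x":0,"y":0,"z":1.5,"spin":0},{"gripper":1,"x":0,"y":0,"z":1.5,"spin":0},{"gripper":1,"x":0,"y":0,"z":1.5,"spin":0},{"gripper":1,"x":0,"y":0,"z":1,"spin":0},{"gripper":1,"x":0,"y":0,"z":1,"spin":0},{"gripper":1,"x":0,"y":0,"z":0,"spin":0},{"gripper":1,"x":0,"y":0,"z":0,"spin":0},{"gripper":1,"x":0,"y":0,"z":0,"spin":0},{"gripper":1,"x":0,"y":0,"z":0,"spin":0}]}}

```text
time: 8.15
eef_pos: [0.5966, -0.0173, 0.0401]
tcp_rot: [0.62, 0.784, 0.0, 0.0]
contact_force: [-1.4, -0.1, 3.5]
opening: 0.45
finger_force: 30.6
```

```bash
python3 -c "
from h import *
to(.5962,-.018,.039)"
```

```text
t 8.15 p [596.6 -17.3  40.1] phi 103.31 tilt 0.01 F [-1.4 -0.1  3.5] T [0.03 0.21 0.01] open 0.45 ff 30.6 q6 -0.43
tool shift mm [-0.6 -0.6  1.1]
```

Request:
{"fn": "step_arm", "kwargs": {"commands": [{"gripper":1,"x":0,"y":0,"z":0.5,"spin":0},{"gripper":1,"x":0,"y":0,"z":0.5,"spin":0},{"gripper":1,"x":0,"y":0,"z":0,"spin":0},{"gripper":0.0,"x":0,"y":0,"z":0,"spin":0},{"gripper":-0.3,"x":0,"y":0,"z":0,"spin":0},{"gripper":-0.5,"x":0,"y":0,"z":0,"spin":0},{"gripper":-0.5,"x":0,"y":0,"z":0,"spin":0},{"gripper":-0.5,"x":0,"y":0,"z":-10,"spin":0},{"gripper":-0.5,"x":0,"y":0,"z":-30,"spin":0},{"gripper":-0.5,"x":0,"y":0,"z":-50,"spin":0}]}}

```text
time: 9.15
eef_pos: [0.5938, -0.0168, 0.1264]
tcp_rot: [0.62, 0.784, -0.002, -0.004]
contact_force: [1.8, -0.0, 0.1]
opening: 0.754
finger_force: 0.0
```

```bash
python3 -c "
from h import *
st()
c=read_camera('scene'); np.savez('scene2.npz',**c)
cv2.imwrite('pics/s2.png',cv2.resize(c['color'][180:260,210:320,::-1],(780,567),interpolation=cv2.INTER_CUBIC))"
```

```text
t 9.15 p [593.8 -16.8 126.4] phi 103.3 tilt 0.48 F [ 1.8 -0.   0.1] T [-0.03 -0.02 -0.  ] open 0.754 ff 0.0 q6 -0.43
```

View pics/s2.png

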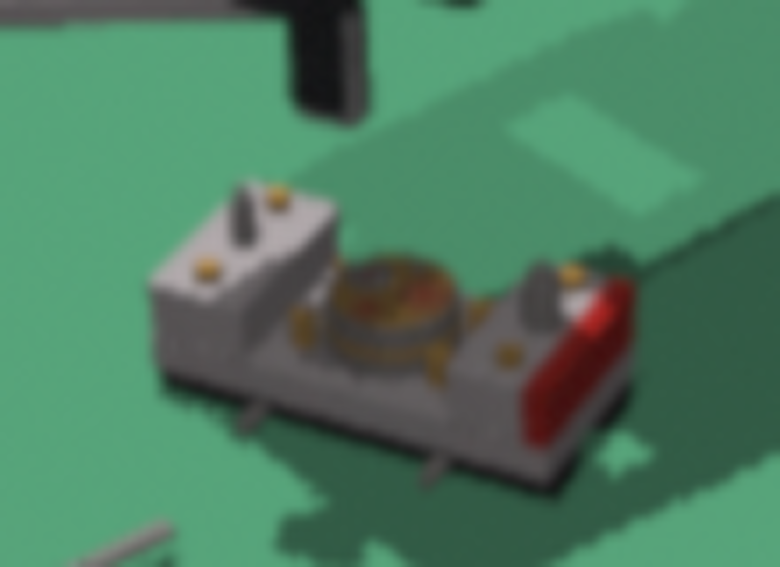

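The movement sits flat among the four posts, its centre at about (395,310) in this crop. Next is the upper half.

Request:
{"fn": "step_arm", "kwargs": {"commands": [{"gripper":-0.5,"x":-31.5,"y":-30.4,"z":0,"spin":0},{"gripper":-0.5,"x":-31.5,"y":-30.4,"z":0,"spin":0},{"gripper":-0.5,"x":-31.5,"y":-30.4,"z":0,"spin":0},{"gripper":-0.5,"x":-31.5,"y":-30.4,"z":0,"spin":0},{"gripper":-0.5,"x":-31.5,"y":-30.4,"z":0,"spin":0},{"gripper":-0.5,"x":-31.5,"y":-30.4,"z":0,"spin":0},{"gripper":-0.5,"x":0,"y":0,"z":0,"spin":-7.4},{"gripper":-0.5,"x":0,"y":0,"z":0,"spin":-7.4},{"gripper":-0.5,"x":0,"y":0,"z":0,"spin":-7.4},{"gripper":-0.5,"x":0,"y":0,"z":0,"spin":-7.3}]}}

```text
time: 10.2
eef_pos: [0.4627, -0.2437, 0.1297]
tcp_rot: [0.398, 0.917, -0.0, 0.001]
contact_force: [0.5, 0.2, 0.1]
opening: 0.751
finger_force: 0.0
```

```bash
cat > m3.py <<'E'
from h import *
c=dict(np.load("top0.npz")); hsv=cv2.cvtColor(c["color"],cv2.COLOR_RGB2HSV).astype(float)
Q=[]
for g in((358.7,256.9),(385,232)):
    u0,v0=int(g[0])-6,int(g[1])-6; p=hsv[v0:v0+13,u0:u0+13]
    vv,uu=np.mgrid[v0:v0+13,u0:u0+13]
    w=np.clip(p[...,1]-60,0,None)*(np.hypot(uu-g[0],vv-g[1])<4.5)
    print(p[...,1].astype(int)[2:11,2:11]); ce=np.array([(w*uu).sum(),(w*vv).sum()])/w.sum(); q=ray(c,ce,.012)[0]; print(ce,q); Q.append(q)
d=Q[0]-Q[1]; m=(Q[0]+Q[1])/2; print("mid",m,"len",np.linalg.norm(d),"yaw",np.degrees(np.arctan2(d[1],d[0]))-90)
to(*m[:2],.034)
E
python3 m3.py
```

```text
[[ 14  18  16  18  14  17  18  14  14]
 [ 16  16  14  16  17  14  14  16  14]
 [ 14  16  21  40  42  16  12  16  18]
 [  6   8  50 100 115  82  13  19  16]
 [ 25  15  75 115 127 124  78   8  14]
 [ 95  19  77 112 121 128  84  16  15]
 [175 103  29  99 115 109  44  14  16]
 [208 172 107  26  56  47  15  12  12]
 [209 200 179 112  30  13  12  18  14]]
[357.24259868 257.93092105] [ 0.42408507 -0.20677197  0.012     ]
[[ 17  16  12  16  12  16  16  18  24]
 [ 18  16  16  20  16  14  14  16  18]
 [ 16  18  21  37  30   8  15  14  16]
 [ 14  16  38  90 101  30  13  10  14]
 [ 14  14  43  89 122  67  10  16  14]
 [ 14  16  31  67  85  28  12  14  14]
 [ 18  18  14  21  18   9  12  18  18]
 [ 12  16  14  14  16  16  14  16  14]
 [ 16  20  14  14  14  14  18  14  16]]
[384.70646766 231.80597015] [ 0.49384379 -0.28059508  0.012     ]
mid [ 0.45896443 -0.24368353  0.012     ] len 0.1015683536389649 yaw 43.37855468377691
t 10.2 p [ 462.7 -243.7  129.7] phi 133.08 tilt 0.09 F [0.5 0.2 0.1] T [-0.04 -0.    0.  ] open 0.751 ff 0.0 q6 -1.43
tool shift mm [ 2.7 -2.7 95.7]
```

Request:
{"fn": "step_arm", "kwargs": {"commands": [{"gripper":-0.5,"x":0.7,"y":-1.9,"z":20,"spin":0},{"gripper":-0.5,"x":0,"y":0,"z":35,"spin":0},{"gripper":-0.5,"x":0,"y":0,"z":25,"spin":0},{"gripper":-0.5,"x":0,"y":0,"z":15,"spin":0},{"gripper":1,"x":0,"y":0,"z":0,"spin":0},{"gripper":1,"x":0,"y":0,"z":0,"spin":0},{"gripper":1,"x":0,"y":0,"z":0,"spin":0},{"gripper":1,"x":0,"y":0,"z":0,"spin":0},{"gripper":1,"x":0,"y":0,"z":0,"spin":0},{"gripper":1,"x":0,"y":0,"z":0,"spin":0}], "force": 60}}

```text
time: 11.2
eef_pos: [0.462, -0.245, 0.0357]
tcp_rot: [0.4, 0.916, -0.0, 0.002]
contact_force: [0.6, 0.6, 6.4]
opening: 0.227
finger_force: 61.7
```

```bash
python3 -c "
from h import *
st()"
```

```text
t 11.2 p [ 462.  -245.    35.7] phi 132.81 tilt 0.21 F [0.6 0.6 6.4] T [ 0.05  0.04 -0.04] open 0.227 ff 61.7 q6 -1.43
```

Request:
{"fn": "step_arm", "kwargs": {"commands": [{"gripper":1,"x":0,"y":0,"z":-15,"spin":0},{"gripper":1,"x":0,"y":0,"z":-40,"spin":0},{"gripper":1,"x":0,"y":0,"z":-45,"spin":0},{"gripper":1,"x":10.8,"y":36.3,"z":0,"spin":0},{"gripper":1,"x":10.8,"y":36.3,"z":0,"spin":0},{"gripper":1,"x":10.8,"y":36.3,"z":0,"spin":0},{"gripper":1,"x":10.8,"y":36.3,"z":0,"spin":0},{"gripper":1,"x":10.8,"y":36.3,"z":0,"spin":0},{"gripper":1,"x":10.8,"y":36.3,"z":0,"spin":0},{"gripper":1,"x":10.8,"y":36.3,"z":0,"spin":0}], "force": 80}}

```text
time: 12.2
eef_pos: [0.5953, -0.0141, 0.1336]
tcp_rot: [0.4, 0.916, -0.0, -0.001]
contact_force: [0.2, -0.1, -3.0]
opening: 0.215
finger_force: 78.9
```

Request:
{"fn": "step_arm", "kwargs": {"commands": [{"gripper":1,"x":0,"y":0,"z":5,"spin":7.4},{"gripper":1,"x":0,"y":0,"z":5,"spin":7.4},{"gripper":1,"x":0,"y":0,"z":5,"spin":7.4},{"gripper":1,"x":0,"y":0,"z":0,"spin":7.2},{"gripper":1,"x":0,"y":0,"z":0,"spin":0},{"gripper":1,"x":0,"y":0,"z":0,"spin":0},{"gripper":1,"x":0,"y":0,"z":0,"spin":0},{"gripper":1,"x":0,"y":0,"z":0,"spin":0},{"gripper":1,"x":0,"y":0,"z":0,"spin":0},{"gripper":1,"x":0,"y":0,"z":0,"spin":0}]}}

```text
time: 13.2
eef_pos: [0.5957, -0.0159, 0.1189]
tcp_rot: [0.62, 0.785, 0.0, 0.0]
contact_force: [0.7, 0.8, -2.8]
opening: 0.219
finger_force: 79.2
```

```bash
python3 -c "
from h import *
to(.5962,-.0175,.1)
c=read_camera('scene'); np.savez('scene3.npz',**c)
cv2.imwrite('pics/s3.png',cv2.resize(c['color'][150:260,200:330,::-1],(780,600),interpolation=cv2.INTER_CUBIC))"
```

```text
t 13.2 p [595.7 -15.9 118.9] phi 103.43 tilt 0.0 F [ 0.7  0.8 -2.8] T [ 0.05 -0.01  0.02] open 0.219 ff 79.2 q6 -0.43
tool shift mm [-1.7  0.1 18.9]
```

View pics/s3.png

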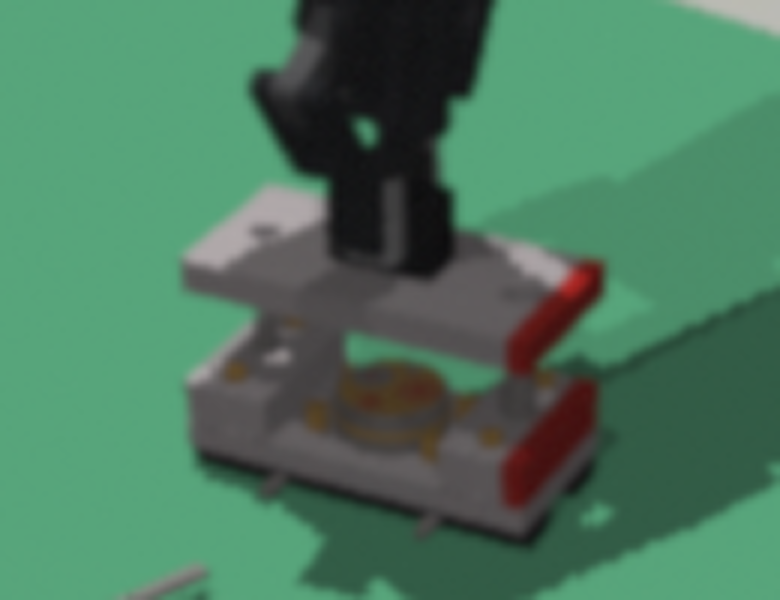

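The upper half is over the lower, red over red, roughly aligned. I'll measure the residual offset in the same camera.

```bash
cat > m4.py <<'E'
from h import *
c=dict(np.load("scene3.npz")); P=cloud(c); c0=dict(np.load("scene0.npz")); P0=cloud(c0)
an=np.radians(13.45);Y=np.array([-np.sin(an),np.cos(an)]); X=np.array([Y[1],-Y[0]]);o=np.array([.5965,-.0175])
def ext(c,P,h,nm):
    hsv=cv2.cvtColor(c["color"],cv2.COLOR_RGB2HSV).astype(int)
    ng=~((hsv[...,0]>55)&(hsv[...,0]<95)&(hsv[...,1]>80))&(hsv[...,2]>55)
    v,u=np.mgrid[0:420,0:560]
    q=ray(c,np.stack([u.ravel(),v.ravel()],-1),h)[:,:2].reshape(420,560,2)-o; A=q@X*1000;B=q@Y*1000
    t=ng&(abs(P[...,2]-h)<.006)&(abs(A)<45)&(abs(B)<80)
    z=np.median(P[t][:,2])
    for s in(1,-1):
        e=t&(B*s>38)&(B*s<62); # x-edges on each end, y-edge in the middle band
        f=t&(abs(A)<22)&(B*s>30)
        print(nm,"z",z.round(4),"end",s,e.sum(),"A",np.percentile(A[e],[2,98]).round(1),"Bext",np.percentile(B[f]*s,96).round(1))
ext(c0,P0,.042,"low"); 
for h in(.095,.097,.099): ext(c,P,h,"up%g"%h)
E
python3 m4.py
```

```text
low z 0.0427 end 1 198 A [-29.7  36.3] Bext 65.9
low z 0.0427 end -1 188 A [-28.9  35.6] Bext 67.1
up0.095 z 0.0974 end 1 243 A [-32.4  36.7] Bext 68.0
up0.095 z 0.0974 end -1 208 A [-31.4  36.4] Bext 65.2
up0.097 z 0.0975 end 1 232 A [-29.1  37.4] Bext 68.2
up0.097 z 0.0975 end -1 203 A [-28.5  36.3] Bext 63.7
up0.099 z 0.0976 end 1 218 A [-26.4  37.2] Bext 68.2
up0.099 z 0.0976 end -1 197 A [-25.7  36. ] Bext 62.0
```

Request:
{"fn": "step_arm", "kwargs": {"commands": [{"gripper":1,"x":-2.2,"y":-0.3,"z":10,"spin":0},{"gripper":1,"x":0,"y":0,"z":8,"spin":0},{"gripper":1,"x":0,"y":0,"z":3,"spin":0},{"gripper":1,"x":0,"y":0,"z":2,"spin":0},{"gripper":1,"x":0,"y":0,"z":1,"spin":0},{"gripper":1,"x":0,"y":0,"z":1,"spin":0},{"gripper":1,"x":0,"y":0,"z":1,"spin":0},{"gripper":1,"x":0,"y":0,"z":0,"spin":0},{"gripper":1,"x":0,"y":0,"z":0,"spin":0},{"gripper":1,"x":0,"y":0,"z":0,"spin":0}]}}

```text
time: 14.25
eef_pos: [0.596, -0.0181, 0.093]
tcp_rot: [0.62, 0.785, 0.0, 0.0]
contact_force: [0.0, 0.4, -2.8]
opening: 0.221
finger_force: 79.3
```

```bash
python3 -c "
from h import *
st()"
```

```text
t 14.25 p [596.  -18.1  93. ] phi 103.41 tilt 0.02 F [ 0.   0.4 -2.8] T [ 0.04 -0.    0.02] open 0.221 ff 79.3 q6 -0.43
```

Request:
{"fn": "step_arm", "kwargs": {"commands": [{"gripper":1,"x":0,"y":0,"z":1,"spin":0},{"gripper":1,"x":0,"y":0,"z":1,"spin":0},{"gripper":1,"x":0,"y":0,"z":1,"spin":0},{"gripper":1,"x":0,"y":0,"z":1,"spin":0},{"gripper":1,"x":0,"y":0,"z":1,"spin":0},{"gripper":1,"x":0,"y":0,"z":1,"spin":0},{"gripper":1,"x":0,"y":0,"z":0,"spin":0},{"gripper":1,"x":0,"y":0,"z":0,"spin":0},{"gripper":1,"x":0,"y":0,"z":0,"spin":0},{"gripper":1,"x":0,"y":0,"z":0,"spin":0}]}}

```text
time: 15.25
eef_pos: [0.596, -0.0181, 0.0869]
tcp_rot: [0.62, 0.785, 0.0, 0.0]
contact_force: [-0.6, 0.1, -3.0]
opening: 0.218
finger_force: 79.3
```

```bash
python3 -c "
from h import *
st()"
```

```text
t 15.25 p [596.  -18.1  86.9] phi 103.41 tilt 0.01 F [-0.6  0.1 -3. ] T [0.04 0.05 0.03] open 0.218 ff 79.3 q6 -0.43
```

Request:
{"fn": "step_arm", "kwargs": {"commands": [{"gripper":1,"x":0,"y":0,"z":1.5,"spin":0},{"gripper":1,"x":0,"y":0,"z":1.5,"spin":0},{"gripper":1,"x":0,"y":0,"z":1.5,"spin":0},{"gripper":1,"x":0,"y":0,"z":1.5,"spin":0},{"gripper":1,"x":0,"y":0,"z":1,"spin":0},{"gripper":1,"x":0,"y":0,"z":1,"spin":0},{"gripper":1,"x":0,"y":0,"z":1,"spin":0},{"gripper":1,"x":0,"y":0,"z":0,"spin":0},{"gripper":1,"x":0,"y":0,"z":0,"spin":0},{"gripper":1,"x":0,"y":0,"z":0,"spin":0}]}}

```text
time: 16.25
eef_pos: [0.596, -0.018, 0.079]
tcp_rot: [0.62, 0.785, -0.0, -0.0]
contact_force: [-4.7, 0.9, 6.9]
opening: 0.216
finger_force: 80.5
```

```bash
python3 -c "
from h import *
st()"
```

```text
t 16.25 p [596. -18.  79.] phi 103.42 tilt 0.02 F [-4.7  0.9  6.9] T [0.03 0.81 0.01] open 0.216 ff 80.5 q6 -0.43
```

Request:
{"fn": "step_arm", "kwargs": {"commands": [{"gripper":1,"x":0,"y":-0.5,"z":0.5,"spin":0},{"gripper":1,"x":0,"y":0,"z":1,"spin":0},{"gripper":1,"x":0,"y":0,"z":0.5,"spin":0},{"gripper":1,"x":0,"y":0,"z":0.5,"spin":0},{"gripper":1,"x":0,"y":0,"z":0.5,"spin":0},{"gripper":1,"x":0,"y":0,"z":0,"spin":0},{"gripper":1,"x":0,"y":0,"z":0,"spin":0},{"gripper":1,"x":0,"y":0,"z":0,"spin":0},{"gripper":1,"x":0,"y":0,"z":0,"spin":0},{"gripper":1,"x":0,"y":0,"z":0,"spin":0}]}}

```text
time: 17.25
eef_pos: [0.596, -0.018, 0.0778]
tcp_rot: [0.62, 0.785, 0.0, -0.0]
contact_force: [-7.8, 3.1, 14.6]
opening: 0.221
finger_force: 81.9
```

```bash
python3 -c "
from h import *
st()"
```

```text
t 17.25 p [596.  -18.   77.8] phi 103.43 tilt 0.01 F [-7.8  3.1 14.6] T [ 0.18  1.28 -0.03] open 0.221 ff 81.9 q6 -0.43
```

Request:
{"fn": "step_arm", "kwargs": {"commands": [{"gripper":1,"x":0,"y":-0.7,"z":0,"spin":0},{"gripper":1,"x":0,"y":0,"z":0,"spin":0},{"gripper":1,"x":0,"y":0,"z":0,"spin":0},{"gripper":1,"x":0,"y":0,"z":0,"spin":0},{"gripper":1,"x":0,"y":0,"z":0,"spin":0},{"gripper":1,"x":0,"y":0,"z":0,"spin":0},{"gripper":1,"x":0,"y":0,"z":0,"spin":0},{"gripper":1,"x":0,"y":0,"z":0,"spin":0},{"gripper":1,"x":0,"y":0,"z":0,"spin":0},{"gripper":1,"x":0,"y":0,"z":0,"spin":0}]}}

```text
time: 18.25
eef_pos: [0.5959, -0.018, 0.0778]
tcp_rot: [0.62, 0.785, 0.001, 0.001]
contact_force: [-6.1, 3.2, 13.0]
opening: 0.223
finger_force: 81.5
```

```bash
python3 -c "
from h import *
st()
c=read_camera('scene'); np.savez('scene4.npz',**c)
cv2.imwrite('pics/s4.png',cv2.resize(c['color'][180:260,210:320,::-1],(780,567),interpolation=cv2.INTER_CUBIC))"
```

```text
t 18.25 p [595.9 -18.   77.8] phi 103.42 tilt 0.11 F [-6.1  3.2 13. ] T [0.27 1.   0.  ] open 0.223 ff 81.5 q6 -0.44
```

View pics/s4.png

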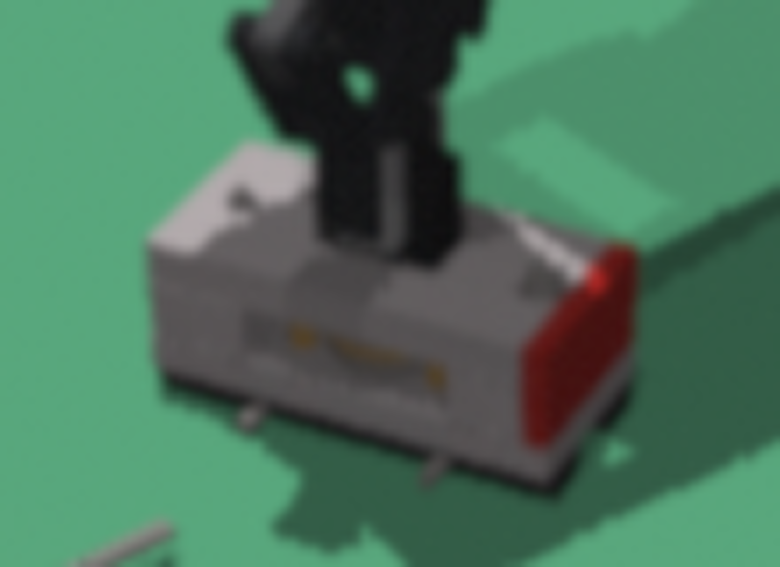

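The picture shows the carrier closed with no gap at either end: the left end at (155,300), the red end at (580,340). I'll ease the side load and press a little harder for margin.

Request:
{"fn": "step_arm", "kwargs": {"commands": [{"gripper":1,"x":0,"y":-0.7,"z":0.5,"spin":0},{"gripper":1,"x":0,"y":0,"z":0.5,"spin":0},{"gripper":1,"x":0,"y":0,"z":0.5,"spin":0},{"gripper":1,"x":0,"y":0,"z":0,"spin":0},{"gripper":1,"x":0,"y":0,"z":0,"spin":0},{"gripper":1,"x":0,"y":0,"z":0,"spin":0},{"gripper":1,"x":0,"y":0,"z":0,"spin":0},{"gripper":1,"x":0,"y":0,"z":0,"spin":0},{"gripper":1,"x":0,"y":0,"z":0,"spin":0},{"gripper":1,"x":0,"y":0,"z":0,"spin":0}]}}

```text
time: 19.3
eef_pos: [0.5959, -0.018, 0.0778]
tcp_rot: [0.62, 0.785, 0.001, 0.001]
contact_force: [-6.9, 3.4, 17.5]
opening: 0.217
finger_force: 82.2
```

```bash
python3 -c "
from h import *
st()
c=dict(read_camera('scene')); P=cloud(c)
Y=np.array([-.2326,.9726]);X=np.array([.9726,.2326]);w=P[...,:2]-[.5965,-.0175]
for n,s in(('red',1),('other',-1)):
    for b in (-1,1):
        m=(abs(w@X*1000*b-14)<10)&(abs(w@Y*1000*s-45)<12)&(P[...,2]>.045); print(n,b,m.sum(),np.median(P[m][:,2]).round(4))
"
```

```text
t 19.3 p [595.9 -18.   77.8] phi 103.42 tilt 0.17 F [-6.9  3.4 17.5] T [ 0.41  1.3  -0.09] open 0.217 ff 82.2 q6 -0.44
red -1 123 0.1981
red 1 617 0.3176
other -1 180 0.3519
other 1 374 0.3177
```

```bash
python3 -c "
from h import *
c=dict(np.load('scene4.npz')); P=cloud(c)
Y=np.array([-.2326,.9726]);X=np.array([.9726,.2326]);w=P[...,:2]-[.5965,-.0175]
for n,s in(('red',1),('other',-1)):
    m=(abs(w@X)<.025)&(abs(w@Y*1000*s-45)<14)&(abs(P[...,2]-.058)<.01); print(n,m.sum(),P[m][:,2].mean().round(4))
c=dict(np.load('scene0.npz')); P=cloud(c); w=P[...,:2]-[.5965,-.0175]
for n,s in(('red',1),('other',-1)):
    m=(abs(w@X)<.025)&(abs(w@Y*1000*s-45)<10)&(abs(P[...,2]-.042)<.008); print('low',n,m.sum(),np.median(P[m][:,2]).round(4))
"
```

```text
red 191 0.0573
other 163 0.0568
low red 116 0.0435
low other 157 0.0429
```

```bash
python3 -c "
from h import *
print(sign_off())"
```

```text
the job is handed in; nothing more can be done
None
```

The job is handed in: the movement sits flat in its seat, and the upper half is on both dowels, red over red, held pressed flush at both ends with about 17 N; the bystanders were not touched.

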